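Sort out the twisted drawer front

TASK

One of the three oak drawer fronts lying on the stone top is twisted and rocks: press down on the rims of the fronts until you have found it and made it rock. Slide that one across the stone, without lifting it, into the strip marked off with masking tape, and lay the two steady ones face up across the pair of wooden bearers, next to each other, setting them down gently and not letting them drop. Leave everything else on the top where it is.

Things in the scene. Friction and masses are not known exactly. Their poses are not given: they have to be found in the camera images.
- front_a: loose oak drawer front, face up, 0.25 kg; front_a, b, c look alike. Slab 88 mm (x) by 160 mm (y), 18 mm thick. Origin: under its middle, at the underside (within 3 mm); axes along its edges, z out of its face. Steel bar pull on the face: round bar 12 mm thick, 128 mm long, along y at x = 0, posts at y = +-45 mm, bar centre 44 to 47 mm above the origin, 20 mm of air under it. See front_b and front_c for more
- front_b: drawer front of front_a's size, axes and pull. The one that rocks rests along a diagonal, leaning about 0.065 rad, one corner 10 mm off the stone: pressed with 1 N or more at that corner it tips by 0.13 rad, the corner sinking 10 mm to the stone (its top to 18 mm above the stone) and the opposite one rising, and falls back when let go; pressed elsewhere it may stay still. A steady one stays still wherever pressed
- front_c: drawer front of front_a's size, axes and pull. Which of the three rocks is for you to find by pressing: an end that stands off the stone is no proof, for one steady front still has a 4 mm thick strip of its old drawer box glued under one short end, so that it leans 0.025 rad on the stone (up to 0.06 rad on the bearers) and yet stands firm. Tops of the rims are 18 to 28 mm above the stone
- bearers: two straight pine sticks fixed to the stone, parallel, running along x, each 420 mm long, 30 mm wide and 38 mm high, their centre lines at y = +-45 mm (60 mm clear between them). Origin: midway between them at the level of the stone. A front lies across them with its 160 mm length along y. They stand to the left or to the right of the fronts.
- bay: strip of the stone top marked off by a flat rectangle of masking tape (no height), on the side of the fronts away from the bearers. Inside the tape it measures 440 mm along x and 230 mm along y, the tape is 25 mm wide. Origin: middle of the rectangle, on the stone.
- sanding_block: cork sanding block 100 x 42 x 22 mm lying between the bearers, lower than they are; to be left alone. Origin: centre of its underside
- tape_measure: tape measure 64 x 34 x 56 mm beyond the fronts; to be left alone. Origin: centre of its underside
- hinge: steel cabinet hinge about 85 mm long and 23 mm high, just beyond the fronts; to be left alone. Origin: under its round cup
- spare_pull: spare steel bar pull lying flat on the stone, 128 mm long, 32 mm wide, 12 mm high, beyond the fronts; to be left alone. Origin: under the middle of its bar
Things that resemble listed ones, but are neither listed nor needed, are in the scene too. What is shaped like the front_a but pink or red is not meant.

How it is judged:
By the outcome, as a careful person would: the job done as asked, in the order asked, and still so for the second after the job is handed in, with the robot touching nothing.
It also fails if it takes over 72 s, if anything falls off the work surface, if the arm or the gripper's body presses on something with over 40 N, if the wrist force passes 120 N, or if a joint passes its speed limit or range.

ROBOT

A 7-joint arm with a two-finger parallel gripper is mounted at the origin on the work surface. World frame = base frame: x ahead of the robot, y to its left, z up, the work surface at z = 0. Lengths are in m, angles in rad, forces in N, time in s.
With the tool pointing down it reaches from about 0.4 to 0.875 m from the base axis. Payload 19.3 kg.
Tool frame: the origin (TCP) lies between the finger pads; the fingertips stand 17 mm ahead of it and the grasp point (between the pads) lies 2 mm behind it; z points along the fingers, x is the direction in which the jaws open and shut, and the axes are right-handed (so a half turn about z gives the same grasp; the last joint's range is limited). The gripper opens to 85 mm and grips with 20 to 120 N. Pads are 22 mm wide; open, the fingers measure 114 mm over their backs; the gripper's body (76 mm by 85 mm) begins 54 mm behind the grasp point. The pads swing forward as they close: fully open they stand 13 mm farther back than shut.
Start: joints at [-1.364, 0.521, -0.036, 1.599, 0.021, 1.021, -0.113], TCP at [0.171, 0.601, 0.248] pointing down, gripper open.
Joint ranges: [-2.91, 2.91], [-0.3, 2.13], [-1.5, 1.42], [0.17, 2.43], [-1.26, 4.41], [0.16, 1.93], [-2.52, 2.52]. Speed limits (rad/s): [1.89, 1.89, 2.39, 2.39, 3.01, 3.01, 3.01].

INTERFACE

Orientations are given as [roll, pitch, yaw] about the fixed x, y, z axes, in that order (R = Rz(yaw) Ry(pitch) Rx(roll)).
In Python, from workcell import bot gives the robot as it stands. The module is installed in compiled form; this text tells all that it offers.
- The arm moves only by the tool arm_command, never from a script. Its argument "targets" is a list of rows, each a list of 6 numbers: the shift along the tool's x, y, z in mm, then the turn, a rotation vector about the tool's x, y, z in degrees. In form: [[x, y, z, wx, wy, wz], ...]. A call has 1 to 8 rows; each row shifts and turns the pose as measured when the row begins, along the tool's axes as they then stand; what a row does not reach is not made up. A row lasts 1/10 s, in which the tool goes at most 50 mm and 8.59 degrees, less where a joint would pass 70% of its speed; a pose out of reach is approached as far as the arm can. A call is refused whole if a number of a shift passes 50 or a number of a turn 8.59, either way. A call with a gripper value outside its range is refused whole. "grip" is the opening in per cent of the stroke, from 0 (shut) to 100 (fully open), set as the call begins (left out, the last holds). The fingers move at their own pace and stop on an object; "grip_force" is the grip in N (left out, the last holds). Time passes only in rows, so rows that do not move let the fingers close. It gives the time, the measured TCP pose, the force and the opening at its end, in the units of the state.
- bot.observe(): the state, without advancing time (a new reading comes with each control period).
- bot.grab_frame(name): name is "side" or "top"; returns a dict with "color" (384x512x3 uint8, red, green, blue), "depth" (384x512 float32, m along the optical axis (not along the pixel's ray), 0 where there is no reading), "fov_y" (degrees; the focal length in pixels is half the picture's height over the tangent of half this angle, whatever the lens; pixels are square), "cx", "cy" (the principal point, pixels), "R" (3x3) and "t" (3): a world point X has camera coordinates R X + t. Camera axes: x right, y down, z forward; pixel columns grow to the right and rows downward; lengths in m; the calibration is good to about 2 mm. A picture is of the moment at which its call begins.
- bot.job_done(): hands the job in, once; it reports no verdict.
The state is a dict: "clock": time; "qpos": joint angles; "qd": joint speeds; "joint_efforts": joint torques, N m; "position": TCP position; "tool_rot": TCP orientation; "force": force on the tool from outside, world axes, zero at the start; "moment": the same for the moment, N m; "grip_width": finger opening in m.
Only numpy, scipy, OpenCV 4.12 (cv2) and the standard library are available. Lean on these libraries where they do the work, as an engineer would, in place of code of your own. Each camera call takes 0.05 s, during which the arm holds its last target. There are 200 camera calls.

## Working session

There is one attempt and no reset: what is moved stays moved. The work goes in short steps, Python scripts to look and compute and a tool call to move; the robot and the scene stay as the last step left them, time stands still between calls to the robot, and variables do not carry over. Pictures are saved under pics/ and viewed, about 8 in all and at most 12, crops included, and the job is handed in when it is done.

Besides the shell and the picture viewer there is one more tool, called after "Request:" as a command line: name --pt "numbers of a row" for each row, then --argument value for the rest. arm_command: Moves the arm, as the interface text tells. Its arguments: {"type":"object","properties":{"targets":{"type":"array"},"grip":{"type":"number"},"grip_force":{"type":"number"}},"required":["targets"]}

```bash
mkdir -p pics; ls; python3 - <<'E'
from workcell import bot
import cv2,numpy as np
s=bot.observe();print({k:np.round(v,3).tolist() for k,v in s.items()})
for n in("top","side"):
    f=bot.grab_frame(n);np.savez(f"{n}0.npz",**f)
    cv2.imwrite(f"pics/{n}0.png",cv2.resize(f["color"][...,::-1],(800,600)))
    print(n,f["fov_y"],f["cx"],f["cy"],np.round(f["R"],3).tolist(),np.round(f["t"],3), (f["depth"]>0).mean())
E
```

```text
pics
{'clock': 0.0, 'qpos': [-1.364, 0.522, -0.036, 1.6, 0.021, 1.021, -0.113], 'qd': [-0.0, -0.001, 0.001, -0.0, 0.001, 0.001, -0.001], 'joint_efforts': [-0.001, -92.712, 1.979, -36.994, 0.018, 0.008, -0.0], 'position': [0.171, 0.601, 0.248], 'tool_rot': [3.142, 0.001, 1.294], 'force': [0.368, 0.047, -0.119], 'moment': [-0.018, 0.04, 0.016], 'grip_width': 0.086}
top 44.37069272262623 259.7220789527349 192.1867434008414 [[0.018, -1.0, 0.013], [-0.993, -0.02, -0.117], [0.117, -0.011, -0.993]] [-0.007  0.497  1.283] 0.9959309895833334
side 52.69269713049782 261.1953761652299 187.57239422298457 [[0.831, -0.556, -0.012], [-0.287, -0.411, -0.865], [0.476, 0.723, -0.501]] [-0.394  0.189  0.961] 0.9960784912109375
```

View pics/top0.png

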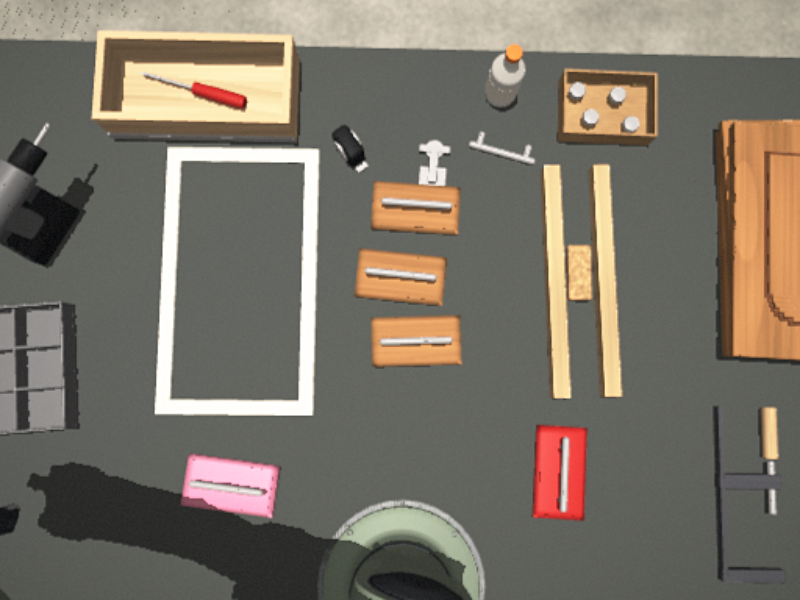

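View pics/side0.png

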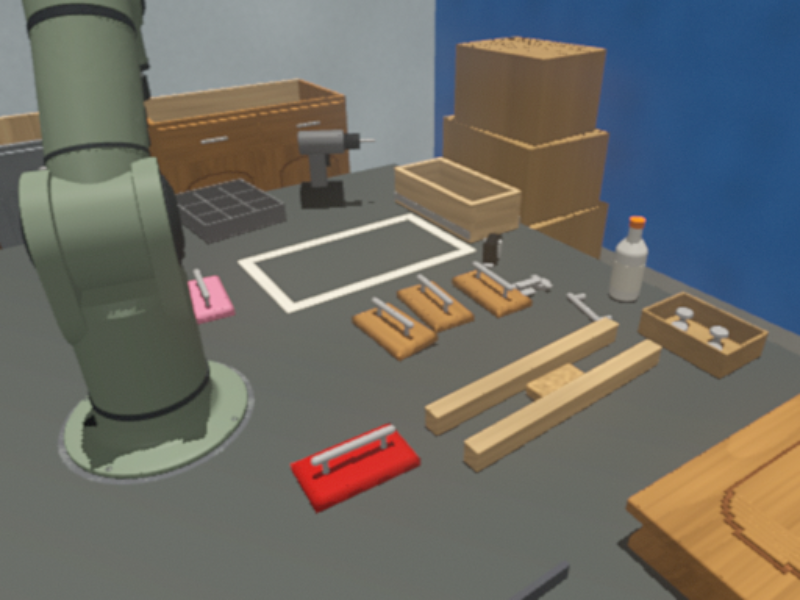

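The top view shows three fronts at (415,208), (400,276) and (416,341). The bay is on the left (+y) and the bearers are on the right. The hinge at (433,160) lies close to the far front. Next I measure positions.

```bash
cat >h.py <<'E'
import numpy as np,cv2
from workcell import bot
def cloud(f):
    H,W=f["depth"].shape;fl=H/2/np.tan(np.radians(f["fov_y"])/2)
    v,u=np.mgrid[:H,:W];d=f["depth"]
    c=np.stack([(u-f["cx"])/fl*d,(v-f["cy"])/fl*d,d],-1)
    return (c-f["t"])@f["R"]          # world point per pixel
def hsv(f): return cv2.cvtColor(np.ascontiguousarray(f["color"]),cv2.COLOR_RGB2HSV)
def rect(xy):
    (cx,cy),(w,h),a=cv2.minAreaRect((xy*1000).astype(np.float32))
    if w<h: w,h,a=h,w,a+90
    a=(a+90)%180-90
    return np.round([cx,cy,w,h,a],1)
def plane(P):
    A=np.c_[P[:,:2]-P[:,:2].mean(0),np.ones(len(P))];s=np.linalg.lstsq(A,P[:,2],rcond=None)[0]
    return s,np.std(P[:,2]-A@s)
def fronts(f,show=True):
    P=cloud(f);h=hsv(f);out=[]
    m=((h[...,0]>7)&(h[...,0]<17)&(h[...,1]>130)&(h[...,2]>90)).astype(np.uint8)
    n,l,st,c=cv2.connectedComponentsWithStats(m)
    for i in range(1,n):
        if not 250<st[i,4]<4000: continue
        Q=P[l==i];zc=np.median(Q,0)
        if not(.25<zc[0]<.95 and abs(zc[1])<.7): continue
        T=Q[(Q[:,2]>.010)]
        r=rect(T[:,:2])
        B=P[(np.abs(P[...,0]-zc[0])<.06)&(np.abs(P[...,1]-zc[1])<.085)]
        B=B[(B[:,2]>zc[2]+.018)&(B[:,2]<zc[2]+.05)]
        D=T[np.abs(T[:,2]-np.median(T[:,2]))<.012];s,e=plane(D)
        out.append((r,s,e));print("slab",r,"zmed",round(zc[2],4),"slope",np.round(s,4),"res",round(e,4),len(T),"bar",rect(B[:,:2]) if len(B)>5 else None,np.round(np.percentile(B[:,2],[10,50,90]),4) if len(B) else None)
    return out
E
python3 - <<'E'
from h import *
for n in("top","side"):
    f=dict(np.load(n+"0.npz"));print(n);fronts(f)
    P=cloud(f);h=hsv(f)
    w=(h[...,1]<40)&(h[...,2]>215)&(np.abs(P[...,2])<.012)
    k,l,st,_=cv2.connectedComponentsWithStats(w.astype(np.uint8));i=1+st[1:,4].argmax()
    print("bay",rect(P[l==i][:,:2]),np.median(P[l==i][:,2]))
    b=(h[...,0]>14)&(h[...,0]<30)&(P[...,2]>.028)&(P[...,2]<.048)&(P[...,1]<-.1)&(P[...,1]>-.6)
    k,l,st,_=cv2.connectedComponentsWithStats(b.astype(np.uint8))
    for i in range(1,k):
        if st[i,4]>250: print("bearer?",rect(P[l==i][:,:2]),np.median(P[l==i][:,2]),st[i,4])
    o=(P[...,2]>.006)&(P[...,0]>.35)&(P[...,0]<1.0)&(np.abs(P[...,1])<.3)
    k,l,st,_=cv2.connectedComponentsWithStats(o.astype(np.uint8))
    for i in range(1,k):
        if st[i,4]>30: Q=P[l==i];print("obj",rect(Q[:,:2]),"zmax",Q[:,2].max().round(3),st[i,4])
E
```

```text
top
slab [528.   -5.1 372.6 157.7  -2.6] zmed 0.02 slope [0.0033 0.0284 0.0198] res 0.0031 1408 bar [669.7 -12.  124.   14.2  87.7] [0.0469 0.0509 0.0547]
slab [464.8  20.  242.9 158.3  -4.9] zmed 0.0179 slope [0.0007 0.0041 0.0178] res 0.0029 1435 bar [541.6  14.8 125.5  12.2  84.6] [0.0449 0.0494 0.053 ]
slab [406.7 -17.5 158.1 125.4 -87.6] zmed 0.02 slope [ 0.0457 -0.0247  0.0201] res 0.003 1494 bar [423.8 -15.8 125.5  11.7 -89. ] [0.0475 0.051  0.0552]
bay [5.365e+02 3.094e+02 4.943e+02 2.830e+02 5.000e-01] 0.001273292832833602
bearer? [ 542.9 -353.9  420.8   32.9    2.2] 0.037880993435157384 1663
bearer? [ 539.5 -264.6  418.2   32.3    2.2] 0.03791222288188785 1651
obj [8.713e+02 2.561e+02 1.681e+02 8.830e+01 2.000e-01] zmax 0.108 2173
obj [ 900.1 -179.6   87.6   60.   -75.6] zmax 0.178 715
obj [ 865.6 -288.1  123.8   25.6   -0.9] zmax 0.056 316
obj [772.9 112.   78.   45.9  21. ] zmax 0.063 367
obj [ 789.1 -171.9  123.8   34.7   76.6] zmax 0.021 221
obj [713.  -13.9 181.  161.9  -2.4] zmax 0.061 2077
obj [ 549.4 -274.8  399.3   54.2    2.2] zmax 0.047 2011
obj [540.1  14.4 160.
[... 519 characters left out ...]

bay [5.348e+02 3.065e+02 4.932e+02 2.851e+02 2.000e-01] 0.0004688608341828053
bearer? [ 908.  -339.9  186.7   87.4  -58.7] 0.0384579786511287 421
bearer? [ 863.2 -364.7  174.2  124.1   88.5] 0.03752981470870483 536
bearer? [ 539.2 -269.2  423.    32.6    2.2] 0.03708782304351892 1446
bearer? [ 541.5 -358.3  421.    33.1    2.2] 0.037225692108460384 1700
obj [775.2 107.3 507.1 206.6  59.2] zmax 0.102 2401
obj [ 889.5 -180.1   60.4   43.1  -45.3] zmax 0.171 853
obj [542.7   8.1 162.2  90.   85.2] zmax 0.052 848
obj [ 596.8 -253.1  491.   138.2   18.4] zmax 0.041 2162
obj [ 8.654e+02 -2.880e+02  1.240e+02  2.330e+01 -1.000e-01] zmax 0.052 348
obj [426.7 -19.9 162.9  90.6 -87.2] zmax 0.054 1051
```

Plane slopes suggest the near front leans about its diagonal, with its +x/−y corner raised. The far front leans along y, which fits the glued strip, and the middle one is flat. I'll press the near front's raised corner first, using a small helper to turn world goals into tool-axis rows.

```bash
cat >>h.py <<'E'
from scipy.spatial.transform import Rotation as Ro
def rows(wps,step=40):
    """wps: (x,y,z,yaw) world goals in m/rad, tool down; prints rows in tool axes"""
    s=bot.observe();p=np.array(s["position"])*1000;yaw=s["tool_rot"][2]
    out=[]
    for x,y,z,g in wps:
        g_=np.array([x,y,z])*1000;d=g_-p;t=np.degrees((g-yaw+np.pi)%(2*np.pi)-np.pi)
        n=int(max(np.ceil(np.linalg.norm(d)/step),np.ceil(abs(t)/8.0),1))
        for i in range(n):
            R=Ro.from_euler("xyz",[np.pi,0,yaw]).as_matrix()
            out.append([*np.round(R.T@(g_-p)/(n-i),0).astype(int).tolist(),0,0,round(-t/n,1)]);p=p+R@np.array(out[-1][:3]);yaw+=np.radians(t/n)
    for i in range(0,len(out),8): print(out[i:i+8])
def st():
    s=bot.observe();print(round(s["clock"],2),np.round(np.array(s["position"])*1000,1),np.round(s["tool_rot"],3),"F",np.round(s["force"],1),"w",round(s["grip_width"],4))
E
python3 -c "
from h import *
rows([(.40,.35,.22,.9),(.46,.0,.15,.035),(.465,-.086,.065,.035)])"
```

```text
[[-20, 32, 3, 0, 0, np.float64(2.5)], [-18, 33, 3, 0, 0, np.float64(2.5)], [-17, 34, 3, 0, 0, np.float64(2.5)], [-16, 34, 3, 0, 0, np.float64(2.5)], [-14, 35, 3, 0, 0, np.float64(2.5)], [-12, 36, 3, 0, 0, np.float64(2.5)], [-11, 36, 3, 0, 0, np.float64(2.5)], [-9, 37, 3, 0, 0, np.float64(2.5)]]
[[-8, 37, 4, 0, 0, np.float64(2.5)], [-24, 26, 7, 0, 0, np.float64(5.0)], [-21, 28, 7, 0, 0, np.float64(5.0)], [-19, 30, 7, 0, 0, np.float64(5.0)], [-16, 32, 7, 0, 0, np.float64(5.0)], [-13, 33, 7, 0, 0, np.float64(5.0)], [-10, 34, 7, 0, 0, np.float64(5.0)], [-8, 35, 7, 0, 0, np.float64(5.0)]]
[[-4, 35, 7, 0, 0, np.float64(5.0)], [-1, 36, 7, 0, 0, np.float64(5.0)], [1, 35, 7, 0, 0, np.float64(5.0)], [1, 22, 21, 0, 0, np.float64(0.0)], [0, 21, 21, 0, 0, np.float64(0.0)], [1, 22, 21, 0, 0, np.float64(0.0)], [0, 21, 22, 0, 0, np.float64(0.0)]]
```

Request:
arm_command --pt "-20 32 3 0 0 2.5" --pt "-18 33 3 0 0 2.5" --pt "-17 34 3 0 0 2.5" --pt "-16 34 3 0 0 2.5" --pt "-14 35 3 0 0 2.5" --pt "-12 36 3 0 0 2.5" --pt "-11 36 3 0 0 2.5" --pt "-9 37 3 0 0 2.5" --grip 0 --grip_force 30

```text
clock: 0.9
position: [0.376, 0.372, 0.2206]
tool_rot: [-3.14, 0.004, 0.941]
force: [-0.4, -0.2, 0.1]
grip_width: 0.0003
```

Request:
arm_command --pt "-8 37 4 0 0 2.5" --pt "-24 26 7 0 0 5" --pt "-21 28 7 0 0 5" --pt "-19 30 7 0 0 5" --pt "-16 32 7 0 0 5" --pt "-13 33 7 0 0 5" --pt "-10 34 7 0 0 5" --pt "-8 35 7 0 0 5"

```text
clock: 1.7
position: [0.4416, 0.0863, 0.1657]
tool_rot: [3.14, 0.003, 0.259]
force: [0.5, 0.2, -0.4]
grip_width: 0.0001
```

```bash
python3 -c "
from h import *
st();rows([(.465,-.086,.12,.035),(.465,-.086,.065,.035)])"
```

```text
1.7 [441.6  86.3 165.7] [3.14e+00 3.00e-03 2.59e-01] F [ 0.5  0.2 -0.4] w 0.0001
[[-4, 35, 9, 0, 0, np.float64(2.6)], [-3, 35, 9, 0, 0, np.float64(2.6)], [-1, 34, 9, 0, 0, np.float64(2.6)], [0, 35, 9, 0, 0, np.float64(2.6)], [2, 34, 10, 0, 0, np.float64(2.6)], [0, 0, 27, 0, 0, np.float64(-0.0)], [0, 0, 28, 0, 0, np.float64(-0.0)]]
```

Request:
arm_command --pt "-4 35 9 0 0 2.6" --pt "-3 35 9 0 0 2.6" --pt "-1 34 9 0 0 2.6" --pt "0 35 9 0 0 2.6" --pt "2 34 10 0 0 2.6" --pt "0 4 27 0 0 0" --pt "0 0 28 0 0 0" --pt "0 0 0 0 0 0"

```text
clock: 2.5
position: [0.4633, -0.1028, 0.0609]
tool_rot: [3.137, 0.003, 0.013]
force: [-0.0, -0.6, 1.5]
grip_width: 0.0003
```

```bash
python3 -c "
from h import *
st()
fs=[bot.grab_frame(n) for n in('top','side')]
a=fs[0]['color'][110:260,200:330];b=fs[1]['color'][120:270,200:330]
cv2.imwrite('pics/p1.png',cv2.resize(np.hstack([a,b])[...,::-1],None,fx=3,fy=3,interpolation=cv2.INTER_CUBIC))"
```

```text
2.5 [ 463.3 -102.8   60.9] [3.137e+00 3.000e-03 1.300e-02] F [-0.  -0.6  1.5] w 0.0003
```

View pics/p1.png

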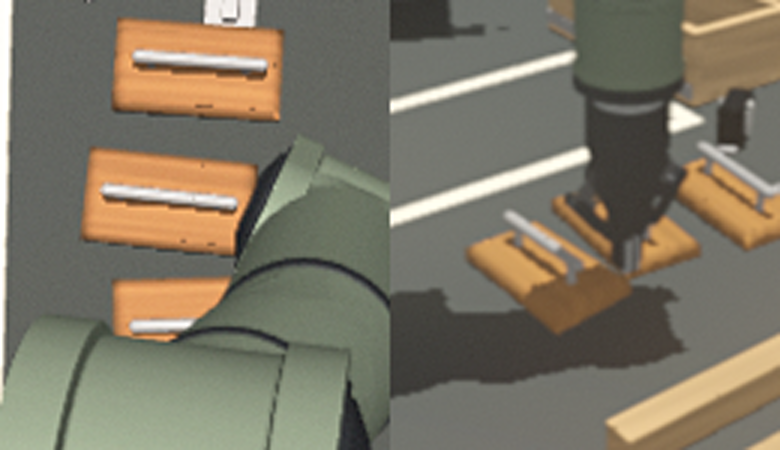

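The closed fingers hover over the near front's right/far corner (side crop about (625,265)), with y overshooting by about 16 mm. I'll correct that and press down in small steps.

Request:
arm_command --pt "2 -16 0 0 0 -1" --pt "0 0 0 0 0 0" --pt "0 0 10 0 0 0" --pt "0 0 0 0 0 0"

```text
clock: 3.0
position: [0.4685, -0.0856, 0.0571]
tool_rot: [3.136, -0.006, 0.033]
force: [0.5, 0.4, 0.2]
grip_width: -0.0002
```

Request:
arm_command --pt "0 0 4 0 0 0" --pt "0 0 0 0 0 0"

```text
clock: 3.2
position: [0.4686, -0.0861, 0.0532]
tool_rot: [3.136, -0.006, 0.032]
force: [0.3, -0.1, -0.6]
grip_width: -0.0001
```

Request:
arm_command --pt "0 0 3 0 0 0" --pt "0 0 0 0 0 0"

```text
clock: 3.4
position: [0.4685, -0.0866, 0.0499]
tool_rot: [3.136, -0.006, 0.032]
force: [-0.9, -0.5, -1.3]
grip_width: 0.0003
```

Request:
arm_command --pt "0 0 3 0 0 0" --pt "0 0 0 0 0 0"

```text
clock: 3.6
position: [0.4685, -0.0868, 0.0467]
tool_rot: [3.136, -0.006, 0.031]
force: [0.0, 0.3, 1.2]
grip_width: 0.0
```

Request:
arm_command --pt "0 0 3 0 0 0" --pt "0 0 0 0 0 0"

```text
clock: 3.8
position: [0.4685, -0.0868, 0.0434]
tool_rot: [3.136, -0.006, 0.031]
force: [0.0, -0.2, 0.2]
grip_width: 0.0001
```

Request:
arm_command --pt "0 0 3 0 0 0" --pt "0 0 0 0 0 0"

```text
clock: 4.0
position: [0.4686, -0.0868, 0.0401]
tool_rot: [3.136, -0.006, 0.031]
force: [-0.7, 0.8, 0.3]
grip_width: -0.0
```

Request:
arm_command --pt "0 0 2 0 0 0" --pt "0 0 0 0 0 0"

```text
clock: 4.2
position: [0.4687, -0.0869, 0.0379]
tool_rot: [3.136, -0.006, 0.031]
force: [0.7, -0.4, 0.4]
grip_width: -0.0002
```

Request:
arm_command --pt "0 0 2 0 0 0" --pt "0 0 0 0 0 0"

```text
clock: 4.4
position: [0.4688, -0.0869, 0.0358]
tool_rot: [3.136, -0.006, 0.031]
force: [-0.0, 0.3, 0.2]
grip_width: -0.0001
```

```bash
python3 -c "
from h import *
st()
f=bot.grab_frame('side')
cv2.imwrite('pics/p2.png',cv2.resize(f['color'][150:250,200:330][...,::-1],None,fx=5,fy=5,interpolation=cv2.INTER_CUBIC));st()"
```

```text
4.4 [468.8 -86.9  35.8] [ 3.136 -0.006  0.031] F [-0.   0.3  0.2] w -0.0001
4.45 [468.8 -86.9  35.9] [ 3.136 -0.006  0.031] F [ 0.4 -0.7  0.4] w 0.0001
```

View pics/p2.png

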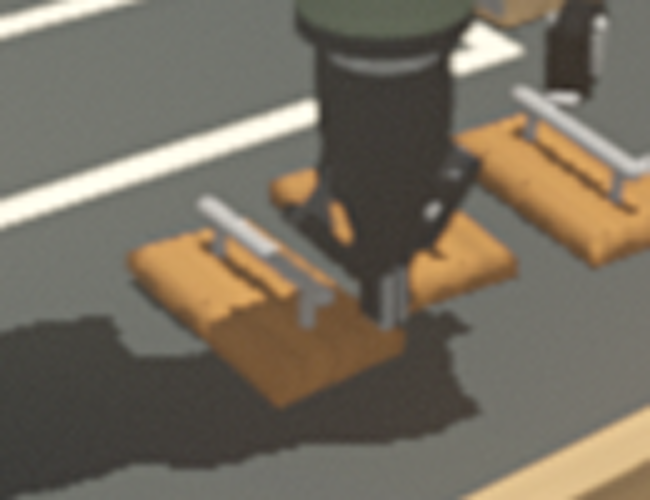

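No clear force yet, although the tip is at about 19 mm height. I'll go on until contact with the stone-backed corner shows.

Request:
arm_command --pt "0 0 1.5 0 0 0" --pt "0 0 0 0 0 0"

```text
clock: 4.65
position: [0.469, -0.087, 0.035]
tool_rot: [3.136, -0.007, 0.031]
force: [-2.9, 1.3, 12.6]
grip_width: 0.0002
```

Request:
arm_command --pt "0 0 1.5 0 0 0" --pt "0 0 0 0 0 0"

```text
clock: 4.85
position: [0.469, -0.087, 0.035]
tool_rot: [3.137, -0.008, 0.03]
force: [-3.6, 1.2, 12.9]
grip_width: 0.0
```

```bash
python3 - <<'E'
from h import *
st()
def bar(f):  # bar plane-free: slab slope in fixed window away from the fingers
    P=cloud(f);h=hsv(f);m=(h[...,0]>5)&(h[...,0]<18)&(h[...,1]>110)&(P[...,0]>.385)&(P[...,0]<.475)&(P[...,1]<.065)&(P[...,1]>-.1)&(P[...,2]>.004)&(P[...,2]<.034)
    Q=P[m];s,e=plane(Q);return np.round(s,4),round(e,4),len(Q)
print("before",bar(dict(np.load("side0.npz"))));print("now",bar(bot.grab_frame("side")))
E
```

```text
4.85 [469. -87.  35.] [ 3.137 -0.008  0.03 ] F [-3.6  1.2 12.9] w 0.0
before (array([0.0783, 0.0135, 0.0184]), np.float64(0.0035), 776)
now (array([0.0025, 0.0665, 0.0185]), np.float64(0.0031), 727)
```

Contact at 18 mm and a changed slope mean it tipped. I'll release and check that it falls back.

Request:
arm_command --pt "0 0 -20 0 0 0" --pt "0 0 -20 0 0 0" --pt "0 0 -15 0 0 0" --pt "0 0 0 0 0 0"

```text
clock: 5.3
position: [0.4681, -0.0868, 0.0915]
tool_rot: [3.137, -0.007, 0.03]
force: [-0.3, 0.4, -0.1]
grip_width: -0.0004
```

```bash
python3 - <<'E'
from h import *
st()
def bar(f):
    P=cloud(f);h=hsv(f);m=(h[...,0]>5)&(h[...,0]<18)&(h[...,1]>110)&(P[...,0]>.385)&(P[...,0]<.475)&(P[...,1]<.065)&(P[...,1]>-.1)&(P[...,2]>.004)&(P[...,2]<.034)
    Q=P[m];s,e=plane(Q);return np.round(s,4),round(e,4),len(Q)
f=bot.grab_frame("side");print("released",bar(f))
P=cloud(f);B=P[(P[...,2]>.038)&(P[...,2]<.06)&(P[...,0]>.38)&(P[...,0]<.47)&(np.abs(P[...,1]+.018)<.08)]
print("bar N",rect(B[:,:2]),plane(B))
rows([(.427,-.018,.10,.035)])
E
```

```text
5.3 [468.1 -86.8  91.5] [ 3.137 -0.007  0.03 ] F [-0.3  0.4 -0.1] w -0.0004
released (array([0.0721, 0.0111, 0.0187]), np.float64(0.0032), 745)
bar N [424.3 -20.1 124.2  12.1 -88.4] (array([ 0.40273391, -0.00395958,  0.04908092]), np.float64(0.0029362007380277742))
[[-13, -23, -3, 0, 0, np.float64(-0.1)], [-13, -23, -3, 0, 0, np.float64(-0.1)], [-13, -24, -3, 0, 0, np.float64(-0.1)]]
```

It fell back, so the near front is the rocker. Now I grasp its bar.

Request:
arm_command --pt "-15 -23 -2 0 0 0" --pt "-15 -23 -2 0 0 0" --pt "-13 -23 -2 0 0 0" --pt "0 0 0 0 0 0" --grip 55

```text
clock: 5.75
position: [0.4202, -0.0176, 0.0936]
tool_rot: [3.136, -0.003, 0.029]
force: [-0.4, -0.2, 0.2]
grip_width: 0.0473
```

```bash
python3 -c "
from h import *
st();rows([(.424,-.018,.06,.03),(.424,-.018,.0435,.03)],25)"
```

```text
5.75 [420.2 -17.6  93.6] [ 3.136e+00 -3.000e-03  2.900e-02] F [-0.4 -0.2  0.2] w 0.0473
[[2, 0, 17, 0, 0, np.float64(-0.0)], [2, 1, 17, 0, 0, np.float64(-0.0)], [0, 0, 16, 0, 0, np.float64(-0.0)]]
```

Request:
arm_command --pt "4 0 17 0 0 0" --pt "0 0 17 0 0 0" --pt "0 0 0 0 0 0" --pt "0 0 14 0 0 0" --pt "0 0 0 0 0 0"

```text
clock: 6.25
position: [0.4247, -0.0184, 0.0429]
tool_rot: [3.136, -0.002, 0.03]
force: [0.3, 0.1, 0.1]
grip_width: 0.0469
```

```bash
python3 -c "
from h import *
st()
f=bot.grab_frame('side')
cv2.imwrite('pics/p3.png',cv2.resize(f['color'][150:250,200:330][...,::-1],None,fx=5,fy=5,interpolation=cv2.INTER_CUBIC))"
```

```text
6.25 [424.7 -18.4  42.9] [ 3.136e+00 -2.000e-03  3.000e-02] F [0.3 0.1 0.1] w 0.0469
```

View pics/p3.png

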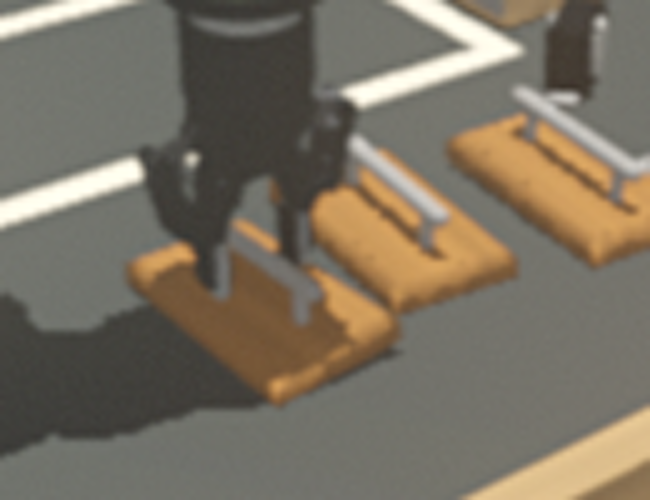

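The fingers straddle the bar at crop (215,285) and (290,245). Closing now, with light force.

Request:
arm_command --pt "0 0 0 0 0 0" --pt "0 0 0 0 0 0" --pt "0 0 0 0 0 0" --pt "0 0 0 0 0 0" --pt "0 0 0 0 0 0" --grip 0 --grip_force 20

```text
clock: 6.8
position: [0.4259, -0.0188, 0.0458]
tool_rot: [3.136, -0.005, 0.029]
force: [0.5, 0.2, -2.7]
grip_width: 0.0109
```

Request:
arm_command --pt "0 0 1 0 0 0" --pt "0 0 0 0 0 0"

```text
clock: 7.0
position: [0.4261, -0.0189, 0.045]
tool_rot: [3.136, -0.006, 0.029]
force: [0.5, 0.3, 2.3]
grip_width: 0.0109
```

Request:
arm_command --pt "0.2 -6 0.3 0 0 0" --pt "0.3 -10 0.2 0 0 0" --pt "0.3 -10 0.2 0 0 0"

```text
clock: 7.3
position: [0.427, 0.0042, 0.045]
tool_rot: [3.133, -0.009, 0.023]
force: [-0.7, -9.3, 10.8]
grip_width: 0.0112
```

Request:
arm_command --pt "0.5 -15 0.2 0 0 0" --pt "0.5 -15 0.2 0 0 0" --pt "0.5 -15 0.2 0 0 0"

```text
clock: 7.6
position: [0.4285, 0.0469, 0.0449]
tool_rot: [3.13, -0.012, 0.017]
force: [-1.3, -11.5, 15.9]
grip_width: 0.0115
```

Request:
arm_command --pt "0.4 -18 0 0 0 -0.2" --pt "0.4 -20 0 0 0 -0.2" --pt "0.4 -20 0 0 0 -0.2" --pt "0.4 -20 0 0 0 -0.2"

```text
clock: 8.0
position: [0.4293, 0.1236, 0.045]
tool_rot: [3.126, -0.014, 0.025]
force: [0.5, -10.6, 12.9]
grip_width: 0.0111
```

Request:
arm_command --pt "0.4 -20 0 0 0 -0.2" --pt "0.4 -20 0 0 0 -0.2" --pt "0.4 -20 0 0 0 -0.2"

```text
clock: 8.3
position: [0.4294, 0.1822, 0.045]
tool_rot: [3.122, -0.016, 0.031]
force: [-0.7, -13.0, 16.6]
grip_width: 0.0113
```

Request:
arm_command --pt "0.4 -20 0 0 0 0" --pt "0.4 -20 0 0 0 0" --pt "0.4 -20 0 0 0 0" --pt "0.4 -18 0 0 0 0"

```text
clock: 8.7
position: [0.4294, 0.2568, 0.0449]
tool_rot: [3.116, -0.017, 0.025]
force: [-0.6, -14.6, 19.2]
grip_width: 0.0111
```

Request:
arm_command --pt "0.4 -16 0 0 0 0" --pt "0.4 -15 0 0 0 0" --pt "0.2 -10 0 0 0 0" --pt "0 0 0 0 0 0"

```text
clock: 9.1
position: [0.43, 0.2963, 0.0452]
tool_rot: [3.111, -0.018, 0.023]
force: [-0.1, 2.5, 1.7]
grip_width: 0.0108
```

```bash
python3 - <<'E'
from h import *
st()
f=bot.grab_frame('side');g=bot.grab_frame('top')
a=f['color'][90:250,100:330];b=g['color'][60:280,70:320]
cv2.imwrite('pics/p4.png',np.hstack([cv2.resize(x[...,::-1],(400,400*x.shape[0]//x.shape[1]))[:270] for x in(a,b)]))
E
```

```text
9.1 [430.  296.3  45.2] [ 3.111 -0.018  0.023] F [-0.1  2.5  1.7] w 0.0108
```

View pics/p4.png

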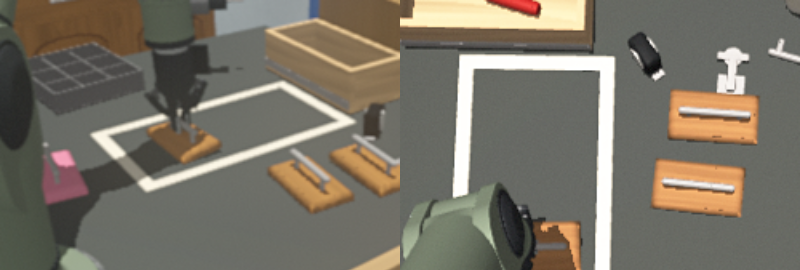

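It lies within the tape. I'll slide 10 mm more to centre it, then release and rise.

Request:
arm_command --pt "0.3 -8 0.3 0 0 0" --pt "0.1 -5 0 0 0 0" --pt "0 0 0 0 0 0"

```text
clock: 9.5
position: [0.4305, 0.3064, 0.045]
tool_rot: [3.108, -0.017, 0.019]
force: [-0.2, 2.4, 2.7]
grip_width: 0.0112
```

Request:
arm_command --pt "0 0 0 0 0 0" --pt "0 0 0 0 0 0" --pt "0 0 -10 0 0 0" --pt "0 0 -25 0 0 0" --pt "0 0 -40 0 0 0" --pt "0 0 -20 0 0 0" --pt "0 0 0 0 0 0" --grip 55

```text
clock: 10.2
position: [0.4278, 0.3087, 0.1444]
tool_rot: [3.107, -0.015, 0.017]
force: [0.0, 0.1, -0.2]
grip_width: 0.0475
```

```bash
python3 - <<'E'
from h import *
st()
rows([(.541,.014,.13,-.09),(.541,.014,.085,-.09)])
E
```

```text
10.2 [427.8 308.7 144.4] [ 3.107 -0.015  0.017] F [ 0.   0.1 -0.2] w 0.0475
[[14, 37, 2, 0, 0, np.float64(0.8)], [14, 37, 2, 0, 0, np.float64(0.8)], [14, 37, 2, 0, 0, np.float64(0.8)], [15, 36, 2, 0, 0, np.float64(0.8)], [15, 36, 2, 0, 0, np.float64(0.8)], [16, 36, 1, 0, 0, np.float64(0.8)], [17, 36, 2, 0, 0, np.float64(0.8)], [17, 36, 1, 0, 0, np.float64(0.8)]]
[[0, 0, 23, 0, 0, np.float64(-0.0)], [0, 0, 22, 0, 0, np.float64(-0.0)]]
```

Request:
arm_command --pt "14 37 2 1 -0.4 0.8" --pt "14 37 2 1 -0.4 0.8" --pt "14 37 2 0 0 0.8" --pt "15 36 2 0 0 0.8" --pt "15 36 2 0 0 0.8" --pt "16 36 1 0 0 0.8" --pt "17 36 2 0 0 0.8" --pt "13 20 1 0 0 0.8"

```text
clock: 11.0
position: [0.5392, 0.0248, 0.1308]
tool_rot: [-3.138, 0.001, -0.089]
force: [-1.6, 0.7, -0.4]
grip_width: 0.0467
```

Request:
arm_command --pt "0 0 0 0 0 0"

```text
clock: 11.1
position: [0.5399, 0.0213, 0.1305]
tool_rot: [-3.139, 0.001, -0.094]
force: [-0.7, 0.6, -0.2]
grip_width: 0.0471
```

```bash
python3 - <<'E'
from h import *
st()
f=bot.grab_frame("side");P=cloud(f)
for x,y in((.541,.012),(.67,-.016)):
    B=P[(P[...,2]>.038)&(P[...,2]<.058)&(np.abs(P[...,0]-x)<.03)&(np.abs(P[...,1]-y)<.08)]
    print("bar",rect(B[:,:2]),np.percentile(B[:,2],[50,90]).round(4),len(B))
rows([(.541,.013,.075,-.09),(.541,.013,.044,-.09)],25)
E
```

```text
11.1 [539.9  21.3 130.5] [-3.139e+00  1.000e-03 -9.400e-02] F [-0.7  0.6 -0.2] w 0.0471
bar [541.5   8.4 127.2  12.6  84.3] [0.0475 0.05  ] 108
bar [668.2 -16.8 126.5  12.4  89.2] [0.0488 0.0525] 116
[[1, 3, 18, 0, 0, np.float64(-0.1)], [1, 3, 19, 0, 0, np.float64(-0.1)], [1, 3, 18, 0, 0, np.float64(-0.1)], [0, 0, 16, 0, 0, np.float64(-0.0)], [0, 0, 15, 0, 0, np.float64(-0.0)]]
```

Request:
arm_command --pt "2 5 22 0 0 0" --pt "0 5 22 0 0 0" --pt "0 0 20 0 0 0" --pt "0 0 17 0 0 0" --pt "0 0 6 0 0 0" --pt "0 0 0 0 0 0"

```text
clock: 11.75
position: [0.5378, 0.0189, 0.0399]
tool_rot: [-3.136, 0.004, -0.086]
force: [0.4, -0.8, -0.2]
grip_width: 0.0471
```

```bash
python3 - <<'E'
from h import *
st()
f=bot.grab_frame('side')
cv2.imwrite('pics/p5.png',cv2.resize(f['color'][130:240,210:340][...,::-1],None,fx=4,fy=4,interpolation=cv2.INTER_CUBIC))
E
```

```text
11.75 [537.8  18.9  39.9] [-3.136  0.004 -0.086] F [ 0.4 -0.8 -0.2] w 0.0471
```

View pics/p5.png

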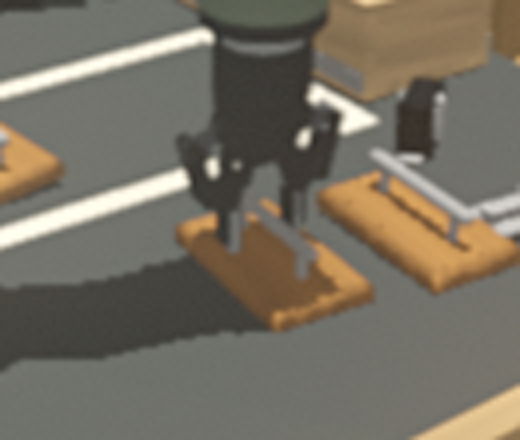

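The fingers straddle the middle front's bar. A small centring move, then grip and lift.

Request:
arm_command --pt "3 7 -3 0 0 0" --pt "0 0 0 0 0 0"

```text
clock: 12.0
position: [0.541, 0.0117, 0.0449]
tool_rot: [-3.135, 0.002, -0.085]
force: [0.9, -0.0, 0.3]
grip_width: 0.0473
```

Request:
arm_command --pt "0 0 0 0 0 0" --pt "0 0 0 0 0 0" --pt "0 0 0 0 0 0" --pt "0 0 0 0 0 0" --pt "0 0 0 0 0 0" --grip 0 --grip_force 50

```text
clock: 12.5
position: [0.5417, 0.0118, 0.0464]
tool_rot: [-3.135, 0.0, -0.085]
force: [0.0, -0.9, -0.3]
grip_width: 0.0099
```

Request:
arm_command --pt "0 0 -8 0 0 0" --pt "0 0 -20 0 0 0" --pt "0 0 -30 0 0 0" --pt "0 0 -25 0 0 0" --pt "0 0 0 0 0 0"

```text
clock: 13.0
position: [0.5405, 0.0108, 0.1329]
tool_rot: [-3.135, 0.003, -0.086]
force: [0.3, -0.5, -3.3]
grip_width: 0.0102
```

```bash
python3 - <<'E'
from h import *
st()
rows([(.50,-.30,.12,.038)],35)
E
```

```text
13.0 [540.5  10.8 132.9] [-3.135e+00  3.000e-03 -8.600e-02] F [ 0.3 -0.5 -3.3] w 0.0102
[[-2, 35, 1, 0, 0, np.float64(-0.8)], [-2, 35, 1, 0, 0, np.float64(-0.8)], [-2, 35, 2, 0, 0, np.float64(-0.8)], [-3, 35, 1, 0, 0, np.float64(-0.8)], [-3, 34, 2, 0, 0, np.float64(-0.8)], [-4, 35, 1, 0, 0, np.float64(-0.8)], [-4, 34, 2, 0, 0, np.float64(-0.8)], [-5, 34, 1, 0, 0, np.float64(-0.8)]]
[[-6, 35, 2, 0, 0, np.float64(-0.8)]]
```

Request:
arm_command --pt "-2 35 1 0 0 -0.8" --pt "-2 35 1 0 0 -0.8" --pt "-2 35 2 0 0 -0.8" --pt "-3 35 1 0 0 -0.8" --pt "-3 34 2 0 0 -0.8" --pt "-4 34 1 0 0 -0.8" --pt "-4 30 1 0 0 -0.8" --pt "-5 20 0 0 0 -0.8"

```text
clock: 13.8
position: [0.5039, -0.2499, 0.1175]
tool_rot: [-3.131, 0.006, 0.039]
force: [1.9, 0.9, -3.5]
grip_width: 0.01
```

Request:
arm_command --pt "0 0 0 0 0 0" --pt "0 0 0 0 0 0"

```text
clock: 14.0
position: [0.5019, -0.2528, 0.1162]
tool_rot: [-3.132, 0.008, 0.035]
force: [0.9, 0.3, -3.9]
grip_width: 0.0101
```

```bash
python3 - <<'E'
from h import *
st()
rows([(.50,-.313,.095,.038)],15)
f=bot.grab_frame('side')
cv2.imwrite('pics/p6.png',cv2.resize(f['color'][150:310,240:440][...,::-1],None,fx=3,fy=3,interpolation=cv2.INTER_CUBIC))
E
```

```text
14.0 [ 501.9 -252.8  116.2] [-3.132  0.008  0.035] F [ 0.9  0.3 -3.9] w 0.0101
[[-1, 12, 4, 0, 0, np.float64(-0.0)], [-1, 12, 4, 0, 0, np.float64(-0.0)], [-1, 12, 4, 0, 0, np.float64(-0.0)], [-1, 12, 5, 0, 0, np.float64(-0.0)], [0, 12, 4, 0, 0, np.float64(-0.0)]]
```

View pics/p6.png

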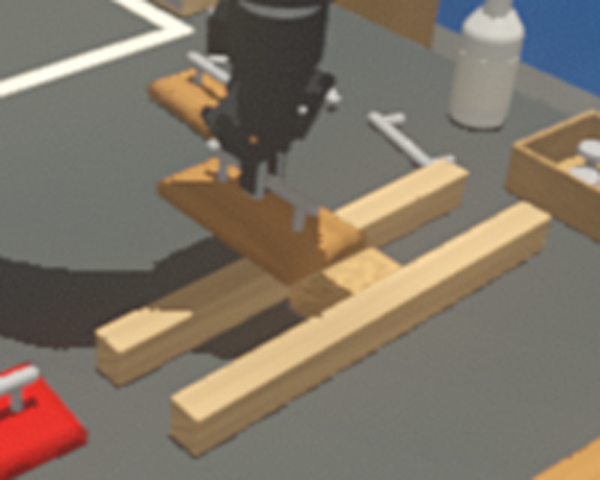

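The front is held level above the bearers. On to the placing spot, then lowering.

Request:
arm_command --pt "-1 15 4 0 0 0" --pt "-1 15 4 -0.3 0.3 0" --pt "-1 15 4 -0.2 0 0" --pt "0 13 4 0 0 0" --pt "0 0 0 0 0 0" --pt "0 0 0 0 0 0"

```text
clock: 14.65
position: [0.5021, -0.3104, 0.0977]
tool_rot: [-3.139, 0.003, 0.039]
force: [-0.1, -0.0, -3.0]
grip_width: 0.01
```

```bash
python3 -c "
from h import *
st();rows([(.50,-.313,.087,.038)],15)"
```

```text
14.65 [ 502.1 -310.4   97.7] [-3.139e+00  3.000e-03  3.900e-02] F [-0.1 -0.  -3. ] w 0.01
[[-2, 3, 11, 0, 0, np.float64(0.1)]]
```

Request:
arm_command --pt "-2 2 5 0 0 0" --pt "0 0 4 0 0 0" --pt "0 0 0 0 0 0"

```text
clock: 14.95
position: [0.5002, -0.3117, 0.0879]
tool_rot: [-3.139, 0.003, 0.04]
force: [0.2, 0.8, -2.5]
grip_width: 0.0102
```

Request:
arm_command --pt "0 0 1.5 0 0 0" --pt "0 0 0 0 0 0"

```text
clock: 15.15
position: [0.5003, -0.3111, 0.0863]
tool_rot: [-3.138, 0.003, 0.041]
force: [-0.1, 0.7, -2.2]
grip_width: 0.0104
```

Request:
arm_command --pt "0 0 1.5 0 0 0" --pt "0 0 0 0 0 0"

```text
clock: 15.35
position: [0.5005, -0.3109, 0.0848]
tool_rot: [-3.138, 0.003, 0.041]
force: [0.6, 0.3, -3.4]
grip_width: 0.0101
```

Request:
arm_command --pt "0 0 1 0 0 0" --pt "0 0 0 0 0 0"

```text
clock: 15.55
position: [0.5006, -0.3111, 0.0845]
tool_rot: [-3.139, 0.002, 0.041]
force: [-0.2, 0.0, -2.2]
grip_width: 0.0101
```

Request:
arm_command --pt "0 0 0.7 0 0 0" --pt "0 0 0 0 0 0"

```text
clock: 15.75
position: [0.5007, -0.3112, 0.0845]
tool_rot: [-3.139, 0.002, 0.041]
force: [-0.1, 0.3, -2.4]
grip_width: 0.0103
```

Request:
arm_command --pt "0 0 1.5 0 0 0" --pt "0 0 0 0 0 0"

```text
clock: 15.95
position: [0.5009, -0.3113, 0.0846]
tool_rot: [-3.138, 0.001, 0.041]
force: [-0.2, 0.6, -3.1]
grip_width: 0.0099
```

Request:
arm_command --pt "0 0 1.5 0 0 0"

```text
clock: 16.05
position: [0.5011, -0.3114, 0.0841]
tool_rot: [-3.138, -0.0, 0.041]
force: [-11.8, 7.8, 44.1]
grip_width: 0.0101
```

Contact is confirmed, so I relax, open and rise.

Request:
arm_command --pt "0 0 0 0 0 0" --pt "0 0 0 0 0 0"

```text
clock: 16.25
position: [0.5013, -0.3115, 0.0845]
tool_rot: [-3.138, -0.001, 0.041]
force: [0.1, -0.9, -3.1]
grip_width: 0.0101
```

Request:
arm_command --pt "0 0 0 0 0 0" --pt "0 0 0 0 0 0" --pt "0 0 -10 0 0 0" --pt "0 0 -25 0 0 0" --pt "0 0 -35 0 0 0" --pt "0 0 0 0 0 0" --grip 55

```text
clock: 16.85
position: [0.501, -0.3122, 0.1577]
tool_rot: [-3.139, 0.0, 0.04]
force: [-0.3, -0.6, -0.3]
grip_width: 0.0471
```

```bash
python3 - <<'E'
from h import *
st()
rows([(.668,-.015,.13,-.03),(.668,-.015,.08,-.03)],40)
E
```

```text
16.85 [ 501.  -312.2  157.7] [-3.139  0.     0.04 ] F [-0.3 -0.6 -0.3] w 0.0471
[[20, -32, 3, 0, 0, np.float64(0.4)], [20, -32, 3, 0, 0, np.float64(0.4)], [19, -33, 3, 0, 0, np.float64(0.4)], [19, -33, 3, 0, 0, np.float64(0.4)], [19, -33, 3, 0, 0, np.float64(0.4)], [19, -33, 3, 0, 0, np.float64(0.4)], [18, -33, 3, 0, 0, np.float64(0.4)], [18, -33, 3, 0, 0, np.float64(0.4)]]
[[18, -34, 4, 0, 0, np.float64(0.4)], [0, 0, 25, 0, 0, np.float64(-0.0)], [0, 0, 25, 0, 0, np.float64(-0.0)]]
```

Request:
arm_command --pt "20 -32 3 0 0 0.4" --pt "20 -32 3 0 0 0.4" --pt "19 -33 3 0 0 0.4" --pt "19 -33 3 0 0 0.4" --pt "19 -33 3 0 0 0.4" --pt "19 -33 3 0 0 0.4" --pt "18 -33 3 0 0 0.4" --pt "18 -33 3 0 0 0.4"

```text
clock: 17.65
position: [0.6541, -0.0451, 0.1387]
tool_rot: [3.141, -0.006, -0.028]
force: [-0.1, 0.4, 0.5]
grip_width: 0.0469
```

Request:
arm_command --pt "12 -15 4 0 0 0.4" --pt "0 0 0 0 0 0"

```text
clock: 17.85
position: [0.6687, -0.023, 0.1341]
tool_rot: [-3.14, -0.006, -0.028]
force: [-0.1, -0.0, -0.1]
grip_width: 0.0469
```

```bash
python3 - <<'E'
from h import *
st()
f=bot.grab_frame("side");P=cloud(f);B=P[(P[...,2]>.040)&(P[...,2]<.06)&(np.abs(P[...,0]-.668)<.03)&(np.abs(P[...,1]+.015)<.08)]
print("bar",rect(B[:,:2]),plane(B),len(B))
rows([(.669,-.015,.075,-.035),(.669,-.015,.047,-.035)],25)
E
```

```text
17.85 [668.7 -23.  134.1] [-3.14  -0.006 -0.028] F [-0.1 -0.  -0.1] w 0.0469
bar [669.8 -17.9 123.8  14.3  88.3] (array([0.27223969, 0.01482366, 0.04873814]), np.float64(0.0032038657128005865)) 114
[[0, -3, 20, 0, 0, np.float64(0.1)], [0, -3, 20, 0, 0, np.float64(0.1)], [1, -3, 19, 0, 0, np.float64(0.1)], [0, 0, 14, 0, 0, np.float64(-0.0)], [0, 0, 14, 0, 0, np.float64(-0.0)]]
```

Request:
arm_command --pt "0 -3 20 0 0 0" --pt "0 -3 20 0 0 0" --pt "1 -1 18 0 0 0" --pt "0 0 12 0 0 0" --pt "0 0 9 0 0 0" --pt "0 0 0 0 0 0"

```text
clock: 18.5
position: [0.6687, -0.0234, 0.0545]
tool_rot: [3.14, -0.007, -0.034]
force: [-0.1, -0.4, -0.3]
grip_width: 0.047
```

```bash
python3 - <<'E'
from h import *
st();rows([(.669,-.015,.047,-.035)])
f=bot.grab_frame('side')
cv2.imwrite('pics/p7.png',cv2.resize(f['color'][120:260,240:440][...,::-1],None,fx=3,fy=3,interpolation=cv2.INTER_CUBIC))
E
```

```text
18.5 [668.7 -23.4  54.5] [ 3.14  -0.007 -0.034] F [-0.1 -0.4 -0.3] w 0.047
[[0, -8, 7, 0, 0, np.float64(0.0)]]
```

View pics/p7.png

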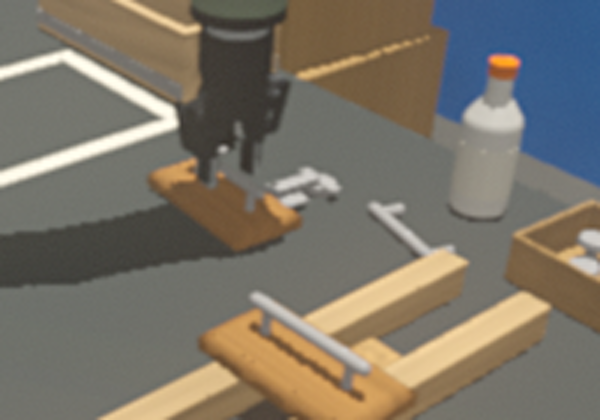

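The middle front lies flat on the bearers, and the fingers straddle the far front's bar. Finishing the approach, then gripping and lifting.

Request:
arm_command --pt "0 -8 8 0 0 0" --pt "0 0 0 0 0 0"

```text
clock: 18.75
position: [0.6701, -0.0151, 0.0477]
tool_rot: [3.14, -0.01, -0.035]
force: [-0.6, 1.1, -0.2]
grip_width: 0.0473
```

Request:
arm_command --pt "0 0 0 0 0 0" --pt "0 0 0 0 0 0" --pt "0 0 0 0 0 0" --pt "0 0 0 0 0 0" --pt "0 0 0 0 0 0" --grip 0

```text
clock: 19.25
position: [0.6705, -0.0148, 0.0486]
tool_rot: [3.14, -0.011, -0.034]
force: [0.3, 0.1, -2.3]
grip_width: 0.0098
```

Request:
arm_command --pt "0 0 -8 0 0 0" --pt "0 0 -20 0 0 0" --pt "0 0 -30 0 0 0" --pt "0 0 -35 0 0 0" --pt "0 0 0 0 0 0"

```text
clock: 19.75
position: [0.6686, -0.0154, 0.1459]
tool_rot: [3.14, -0.009, -0.035]
force: [0.5, -0.2, -2.3]
grip_width: 0.0097
```

```bash
python3 - <<'E'
from h import *
st();rows([(.602,-.25,.135,.038)],30)
f=bot.grab_frame("side");P=cloud(f)
B=P[(P[...,2]>.077)&(P[...,2]<.099)&(np.abs(P[...,0]-.5)<.03)&(np.abs(P[...,1]+.312)<.08)];print("M bar",rect(B[:,:2]),np.median(B[:,2]))
E
```

```text
19.75 [668.6 -15.4 145.9] [ 3.14  -0.009 -0.035] F [ 0.5 -0.2 -2.3] w 0.0097
[[-6, 26, 1, 0, 0, np.float64(-0.5)], [-7, 26, 1, 0, 0, np.float64(-0.5)], [-7, 26, 1, 0, 0, np.float64(-0.5)], [-7, 26, 1, 0, 0, np.float64(-0.5)], [-7, 26, 1, 0, 0, np.float64(-0.5)], [-8, 26, 1, 0, 0, np.float64(-0.5)], [-8, 26, 2, 0, 0, np.float64(-0.5)], [-8, 26, 1, 0, 0, np.float64(-0.5)]]
[[-8, 27, 2, 0, 0, np.float64(-0.5)]]
M bar [ 500.  -314.1  124.6   12.5  -87. ] 0.0851938847413303
```

Request:
arm_command --pt "-6 26 1 0 0 -0.5" --pt "-7 28 1 0 0 -0.5" --pt "-7 30 1 0 0 -0.5" --pt "-7 30 1 0 0 -0.5" --pt "-7 30 1 0 0 -0.5" --pt "-8 30 1 0 0 -0.5" --pt "-8 30 2 0 0 -0.5" --pt "-8 26 1 0 0 -0.5"

```text
clock: 20.6
position: [0.6056, -0.2461, 0.128]
tool_rot: [-3.139, 0.001, 0.046]
force: [0.6, 0.9, -3.4]
grip_width: 0.0101
```

Request:
arm_command --pt "-6 26 2 0 0 -0.3" --pt "0 12 2 0 0 0" --pt "0 0 0 0 0 0"

```text
clock: 20.9
position: [0.5979, -0.2896, 0.1213]
tool_rot: [-3.139, 0.005, 0.047]
force: [-0.7, 1.5, -2.3]
grip_width: 0.0104
```

```bash
python3 - <<'E'
from h import *
st();rows([(.602,-.31,.10,.04)],20)
f=bot.grab_frame('side')
cv2.imwrite('pics/p8.png',cv2.resize(f['color'][150:310,240:440][...,::-1],None,fx=3,fy=3,interpolation=cv2.INTER_CUBIC))
E
```

```text
20.9 [ 597.9 -289.6  121.3] [-3.139  0.005  0.047] F [-0.7  1.5 -2.3] w 0.0104
[[2, 10, 11, 0, 0, np.float64(0.2)], [1, 11, 10, 0, 0, np.float64(0.2)]]
```

View pics/p8.png

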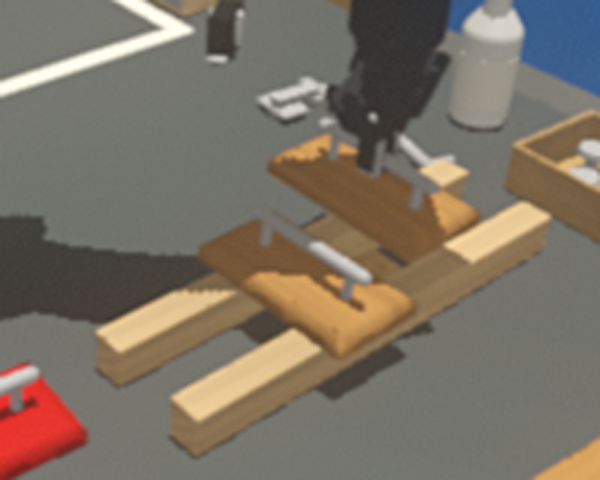

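Request:
arm_command --pt "4 11 10 0 0 0.2" --pt "1 10 10 0 0 0.2" --pt "0 0 0 0 0 0" --pt "0 0 4 0 0 0" --pt "0 0 0 0 0 0"

```text
clock: 21.45
position: [0.6058, -0.3061, 0.0938]
tool_rot: [-3.136, 0.007, 0.044]
force: [-0.4, -0.3, -3.1]
grip_width: 0.01
```

```bash
python3 -c "
from h import *
st();rows([(.602,-.31,.093,.04)],20)"
```

```text
21.45 [ 605.8 -306.1   93.8] [-3.136  0.007  0.044] F [-0.4 -0.3 -3.1] w 0.01
[[-4, 4, 1, 0, 0, np.float64(0.2)]]
```

Request:
arm_command --pt "-4 4 1.5 0 0 0" --pt "0 0 0 0 0 0" --pt "0 0 1.5 0 0 0"

```text
clock: 21.75
position: [0.6019, -0.31, 0.0912]
tool_rot: [-3.136, 0.006, 0.045]
force: [-0.5, -0.2, -3.2]
grip_width: 0.01
```

Request:
arm_command --pt "0 0 1.2 0 0 0"

```text
clock: 21.85
position: [0.602, -0.31, 0.0901]
tool_rot: [-3.136, 0.006, 0.045]
force: [-0.3, 0.1, -2.9]
grip_width: 0.0101
```

Request:
arm_command --pt "0 0 1.2 0 0 0"

```text
clock: 21.95
position: [0.6021, -0.31, 0.089]
tool_rot: [-3.136, 0.005, 0.045]
force: [0.3, 0.2, -2.9]
grip_width: 0.0101
```

Request:
arm_command --pt "0 0 1.2 0 0 0"

```text
clock: 22.05
position: [0.6021, -0.3099, 0.0877]
tool_rot: [-3.136, 0.005, 0.045]
force: [1.1, -0.2, -2.4]
grip_width: 0.0099
```

Request:
arm_command --pt "0 0 1 0 0 0"

```text
clock: 22.15
position: [0.6022, -0.3098, 0.0866]
tool_rot: [-3.136, 0.005, 0.045]
force: [-0.1, 1.2, -1.3]
grip_width: 0.0099
```

Request:
arm_command --pt "0 0 0.8 0 0 0"

```text
clock: 22.25
position: [0.6022, -0.3096, 0.0858]
tool_rot: [-3.136, 0.005, 0.045]
force: [-1.2, 2.3, 0.5]
grip_width: 0.0099
```

Request:
arm_command --pt "0 0 0.8 0 0 0"

```text
clock: 22.35
position: [0.6021, -0.3095, 0.0851]
tool_rot: [-3.136, 0.005, 0.045]
force: [-1.2, 3.0, 2.8]
grip_width: 0.0102
```

Request:
arm_command --pt "0 0 0.8 0 0 0"

```text
clock: 22.45
position: [0.6022, -0.3092, 0.0844]
tool_rot: [-3.135, 0.005, 0.045]
force: [-4.0, 4.3, 6.4]
grip_width: 0.01
```

Request:
arm_command --pt "0 0 0.8 0 0 0"

```text
clock: 22.55
position: [0.6022, -0.309, 0.0842]
tool_rot: [-3.135, 0.005, 0.046]
force: [-6.5, 4.5, 18.2]
grip_width: 0.0104
```

```bash
python3 - <<'E'
from h import *
st();s=bot.observe();print(np.round(s["moment"],2))
f=bot.grab_frame("side");P=cloud(f);h=hsv(f)
Q=P[(h[...,0]>5)&(h[...,0]<18)&(h[...,1]>110)&(np.abs(P[...,0]-.602)<.04)&(np.abs(P[...,1]+.31)<.078)&(P[...,2]>.045)&(P[...,2]<.07)]
print(plane(Q),len(Q))
E
```

```text
22.55 [ 602.2 -309.    84.2] [-3.135  0.005  0.046] F [-6.5  4.5 18.2] w 0.0104
[ 0.85  1.46 -0.06]
(array([0.00978448, 0.00911528, 0.05507388]), np.float64(0.0016678127012702336)) 855
```

Fully seated and about level. Relaxing, opening and rising clear.

Request:
arm_command --pt "0 0 0 0 0 0" --pt "0 0 0 0 0 0"

```text
clock: 22.8
position: [0.6023, -0.3094, 0.0848]
tool_rot: [-3.135, 0.005, 0.045]
force: [-1.3, 0.8, 1.9]
grip_width: 0.0102
```

Request:
arm_command --pt "0 0 0 0 0 0" --pt "0 0 0 0 0 0" --pt "0 0 -10 0 0 0" --pt "0 0 -25 0 0 0" --pt "0 0 -40 0 0 0" --pt "0 0 -40 0 0 0" --grip 55

```text
clock: 23.4
position: [0.601, -0.3093, 0.1995]
tool_rot: [-3.133, 0.012, 0.045]
force: [0.4, -0.1, -0.4]
grip_width: 0.0469
```

Request:
arm_command --pt "-10 -35 -20 0 0 0" --pt "-10 -40 -20 0 0 0" --pt "-10 -40 -10 0 0 0" --pt "-10 -40 0 0 0 0" --pt "-10 -40 0 0 0 0" --pt "-10 -40 0 0 0 0" --pt "0 -20 0 0 0 0" --pt "0 0 0 0 0 0"

```text
clock: 24.2
position: [0.5291, -0.0513, 0.2648]
tool_rot: [-3.135, -0.003, 0.042]
force: [0.1, -0.8, 0.3]
grip_width: 0.0469
```

```bash
python3 - <<'E'
from h import *
st()
f=bot.grab_frame('side');g=bot.grab_frame('top')
a=cv2.resize(f['color'][...,::-1],(400,300));b=cv2.resize(g['color'][...,::-1],(400,300));cv2.imwrite('pics/p9.png',np.hstack([a,b]))
for n,F in(('side',f),('top',g)):
    P=cloud(F);h=hsv(F);ok=(h[...,0]>5)&(h[...,0]<18)&(h[...,1]>110)
    for nm,x,y,z in(('M',.5,-.312,.038),('F',.602,-.31,.038),('N',.43,.308,0)):
        w=(np.abs(P[...,0]-x)<.05)&(np.abs(P[...,1]-y)<.095)
        Q=P[w&ok&(P[...,2]>z+.006)&(P[...,2]<z+.032)];B=P[w&(P[...,2]>z+.038)&(P[...,2]<z+.06)]
        if len(B)>20 and len(Q)>20: print(n,nm,rect(Q[:,:2]),"slope",plane(Q)[0].round(3),"bar",rect(B[:,:2]),np.median(B[:,2]).round(4))
E
```

```text
24.2 [529.1 -51.3 264.8] [-3.135e+00 -3.000e-03  4.200e-02] F [ 0.1 -0.8  0.3] w 0.0469
side M [ 499.8 -313.7  160.5   90.6  -87.1] slope [0.05  0.018 0.054] bar [ 499.7 -313.6  124.8   12.8  -87.6] 0.0853
side F [ 599.6 -310.5  162.3   90.9  -86.5] slope [0.046 0.017 0.054] bar [ 599.2 -310.6  125.8   12.6  -87.1] 0.085
side N [429.5 299.3 157.6  85.3 -88.5] slope [0.112 0.013 0.018] bar [429.  302.2 123.6  11.5 -88.8] 0.0499
top M [ 500.3 -308.9  162.2   88.7  -87.6] slope [ 0.003 -0.001  0.055] bar [ 499.2 -308.6  124.4   11.7  -88.9] 0.0867
top F [ 600.3 -306.4  161.8   88.6  -88.5] slope [ 0.005 -0.003  0.055] bar [ 600.7 -305.7  127.4   12.1  -88.1] 0.0865
top N [431.3 307.8 160.7  86.5 -88.2] slope [ 0.045 -0.022  0.02 ] bar [428.3 308.8 123.9  11.7 -89.2] 0.0509
```

View pics/p9.png

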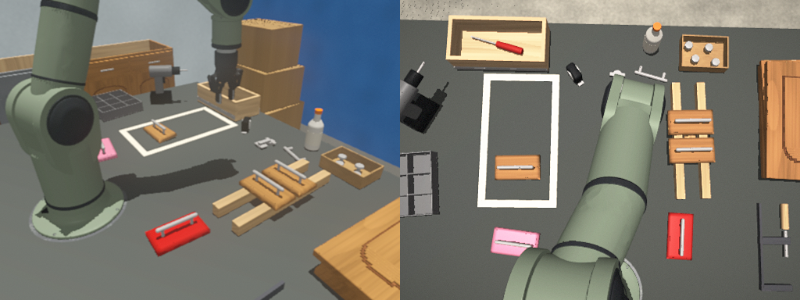

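Both steady fronts lie level side by side on the bearers. The rocker is well inside the tape and everything else looks untouched. Handing in.

```bash
python3 -c "
from h import *
st();bot.job_done()"
```

```text
24.3 [529.2 -54.1 264.7] [-3.136e+00 -3.000e-03  3.900e-02] F [ 0.2 -0.2 -0.9] w 0.047
the job is handed in; nothing more can be done
```

The job is done and was handed in at 24.3 s on the robot's clock. The rocking front is inside the tape, and the two steady ones lie face up, side by side on the bearers.

- **Finding the rocker:** I pressed the raised corner of the nearest front. It sank to 18 mm above the stone, the slope of the face changed, and it fell back when let go. I did not press the other two: the camera depth showed the middle one flat and the far one leaning only lengthwise, as the glued strip would make it.
- **Sliding it:** I held it by its pull with a light press on the stone and slid it 325 mm. It ended at about (0.430, 0.305), with more than 20 mm to spare inside the tape. When the jaws closed on the pull, the wrist briefly read −2.7 N, so it may have been unweighted or lifted by about 1 mm just before the slide.
- **Placing the steady ones:** They are at x = 0.500 and x = 0.600, with about 10 mm between them. The top view shows both level to within 0.005 rad.

**Last checks:**
- The wrist force peaked at about 44 N for a moment while I confirmed contact on the first front I set down.
- The two cameras disagree by about 5 mm in y, so I used the average.
- The side view gives larger slopes because it also catches the edges of the fronts, so I relied on the top view for level.
- The arm hid the hinge and part of the spare pull in the last top view. In the side view they and the other things looked undisturbed.

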